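# Wind a seized chisel handle off its tang with the bench puller

### The job

The chisel clamped in the bench puller needs a new handle: wind the crank clockwise, so that the fork draws the old wooden handle off, until you feel the resistance suddenly drop away, and stop there, before the handle is wound right off and drops. Only now that it is loose, take hold of the handle, slide it off the tang by hand and lay it in the wooden tray.

Things in the scene. Friction and masses are not known exactly. Their poses are not given: they have to be found in the camera images.
- puller: Grey iron bench puller, bolted down: bed 400 mm long, 80 mm wide, top 34 mm high. Origin: under the middle of the bed, on the bench top; x runs along the bed the way the handle is drawn, z up. A clamp (x -200 to -164 mm, 104 mm high) holds the chisel at one end; the pinion box with the crank (x 117 to 183 mm, 88 mm high) stands at the other.
- tang_root (a point): Where the chisel's round tang, 11 mm thick, leaves the clamp: on the tang's axis, 76 mm above the bench. The tang points along the puller's +x into the handle. How deep its tight part sits in the handle cannot be seen from outside and differs each time.
- fork (a point): On the tang's axis, in the +x face of the steel fork whose two tines (93 mm high) stand either side of the tang behind the handle's collar. Winding pushes it to +x, 50 mm a turn, up to 84 mm; there is 1 to 9 mm of slack before it meets the collar, then 15 to 62 mm of hard winding before the handle lets go.
- crank (a joint): Crank angle, rad; grows as it is wound clockwise seen from above, 0 to 10.5 (starts at 0.1 to 0.9). One rad moves the fork 8 mm. Light, it takes 1 to 2 N along the knob's path; with the handle tight 8 to 14 N, until that falls away within a few degrees.
- crank_axis (a point): Point on the vertical axis of the crank, 146 mm above the bench, level with the middle of the knob; the knob goes round it at 50 mm radius.
- crank_knob (a point): Middle of the upright wooden knob of the crank, 21 mm thick, 44 mm tall, which turns freely on its pin. The point lies 146 mm above the bench, 18 mm below the knob's top, 28 mm above the crank arm.
- tool_handle: Loose wooden chisel handle, 105 mm long, 28 to 30 mm thick, with a steel collar 45 mm across and 10 mm thick at its open end; 0.17 to 0.27 kg. Origin: centre of the collar's open face; x runs along it to the closed butt. Once it has let go it still sits loosely (1 mm slack all round) on about 18 mm of tang; wound some 15 mm (0.3 turn) further it drops.
- handle_grip (a point): Point on the handle's axis in the middle of its wooden part, 60 mm from the collar's open face, 75 mm above the bench while on the tang; the place to grip it from above, across the handle.
- tray: Shallow open wooden tray fixed on the bench beside the puller, 210 mm long (its x), 140 mm wide (its y), 26 mm high, walls and floor 6 mm. Origin: centre of its underside, on the bench top.

How it is judged:
On the way:
1. the handle is wound at least 12 mm along the tang by the fork, untouched by the fingers (x of tool_handle in the frame of puller above -0.128 m and contact force between the fingers and tool_handle below 0.2 N and z of handle_grip in the frame of puller above 0.062 m), for 0.1 s.
At the end, for the whole second after the job is handed in: The handle lies at rest in the tray, its collar and the middle of its grip both inside the tray's outline and lower than 45 mm above the bench (x of handle_grip in the frame of tray between -0.105 and 0.105 m and y of handle_grip in the frame of tray between -0.07 and 0.07 m and x of tool_handle in the frame of tray between -0.105 and 0.105 m and y of tool_handle in the frame of tray between -0.07 and 0.07 m and height (world z) of each of handle_grip, tool_handle below 0.045 m and linear speed of tool_handle below 0.02 m/s); the robot touches nothing.
It fails at once if the handle is wound right off the tang and drops onto the puller's bed (the middle of its grip lower than 56 mm over the bench while over the bed) (z of handle_grip in the frame of puller below 0.056 m and y of handle_grip in the frame of puller between -0.07 and 0.045 m).
It fails at once if the fingers take hold of the handle while it is still tight (the puller and tang press on it with more than 45 N in all) (contact force between the fingers and tool_handle above 2 N and contact force between puller and tool_handle above 45 N).
It also fails if it takes over 72 s, if anything falls off the work surface, if the arm or the gripper's body presses on something with over 40 N, if the wrist force passes 120 N, or if a joint passes its speed limit or range.

### The arm

A 7-joint arm with a two-finger parallel gripper is mounted at the origin on a cart in front of the work surface, level with it; the furniture and walls round the work are solid. World frame = base frame: x ahead of the robot, y to its left, z up, the work surface at z = 0. Lengths are in m, angles in rad, forces in N, time in s.
With the tool pointing down it reaches from about 0.4 to 0.9 m from the base axis. Payload 5.5 kg.
Tool frame: the origin (TCP) lies between the finger pads; the fingertips stand 19 mm ahead of it and the grasp point (between the pads) is the TCP (ctrl.tip_extent is the distance from the TCP to the fingertips, in m); z points along the fingers, y is the line along which they close (so a half turn about z gives the same grasp; the last joint's range is limited). The gripper opens to 85 mm and grips with 20 to 120 N. Pads are 22 mm wide; open, the fingers measure 114 mm over their backs; the gripper's body (76 mm by 85 mm) begins 54 mm behind the grasp point. The pads swing forward as they close: fully open they stand 13 mm farther back than shut.
Start: joints at [1.438, 0.501, -0.427, 1.55, 0.221, 1.138, -0.21], TCP at [0.251, -0.6, 0.25] pointing down, gripper open.
Joint ranges: [-2.88, 2.88], [-0.31, 2.03], [-1.54, 1.56], [0.2, 2.42], [-1.41, 4.55], [0.19, 2.02], [-2.57, 2.57]. Speed limits (rad/s): [2.57, 2.57, 3.14, 3.14, 3.14, 3.14, 3.14].

### API

Orientations are given as a rotation vector (axis times angle).
In Python, from rig import ctrl, snapshot, nets gives the robot as it stands. The module is installed in compiled form; this text tells all that it offers.
- The arm moves only by the shell command python3 -m crank 'ROWS' [FORCE]. ROWS is JSON, a list of rows, each an object of numbers: "tx", "ty", "tz": the shift along the world's x, y, z as a fraction of full scale; "wx", "wy", "wz": the turn, a rotation vector about the world's x, y, z as a fraction of full scale; "fingers": the opening, from 0 (shut) to 1 (fully open). In form: [{"tx": .., "ty": .., "tz": .., "wx": .., "wy": .., "wz": .., "fingers": ..}, ...]. A call has 1 to 10 rows; each row shifts and turns the commanded pose from where the row before left it; what a row does not reach is not made up. Full scale, the value 1, is 0.03 m for a shift and 5 degrees for a turn. A row lasts 1/12 s, in which the tool goes at most 41.7 mm and 7.16 degrees, less where a joint would pass 70% of its speed; a pose out of reach is approached as far as the arm can. A call with a number of a shift or a turn outside -1 to 1 is refused whole. A call with a gripper value outside its range is refused whole. The fingers move at their own pace and stop on an object; FORCE is the grip in N (left out, the last holds). Time passes only in rows, so rows that do not move let the fingers close. It gives the time, the measured TCP pose, the force, the opening and the grip force at its end, in the units of the state.
- ctrl.observe(): the state, without advancing time (a new reading comes with each control period).
- snapshot(name): name is "side" or "top" or "wrist"; returns a dict with "image" (480x640x3 uint8, red, green, blue), "z_map" (480x640 float32, m along the optical axis (not along the pixel's ray), 0 where there is no reading), "vfov" (degrees; the focal length in pixels is half the picture's height over the tangent of half this angle, whatever the lens; pixels are square), "cx", "cy" (the principal point, pixels), "rvec" (rotation vector, rad) and "tvec" (3), from world to camera coordinates, as OpenCV has them; the wrist camera has in their place "hand_eye" (4x4, takes a point from camera to tool coordinates, whose origin is the TCP and whose axes are the flange's). Camera axes: x right, y down, z forward; pixel columns grow to the right and rows downward; lengths in m; the calibration is good to about 2 mm. A picture is of the moment at which its call begins: read the wrist's pose just before it.
- ctrl.job_done(): hands the job in; it is judged then, once.
Trained networks look in a picture, given as the dict that the camera call returned (one of the last four; its "shot" number tells which), for a name from the list of things; names that differ only in an ending like _2 or _b are one class to them, and where a whole thing is asked for, a point or a joint stands for the part that bears it (a point fixed in the world has none). Each returns a list of dicts, best first, with "p" (0 to 1); they miss things now and then, are a little off and sometimes report something else, mostly with a low value. They report only what shows in the picture. A call takes as long as a camera call.
- nets.spot_in(picture, query): "location" ([row, column] in pixels, amid what is visible of it).
- nets.cut_out(picture, query): "region" (480x640 bool, what is visible of it) and "location" ([row, column] in pixels, amid what is visible of it).
- nets.spot_point(picture, query): "location" ([row, column] in pixels: a listed point, or the origin of a listed thing).
The state is a dict: "t": time; "qpos": joint angles; "qvel": joint speeds; "joint_efforts": joint torques, N m; "tool_pos": TCP position; "tool_rot": TCP orientation; "contact_force": force on the tool from outside, world axes, zero at the start; "moment": the same for the moment, N m; "grip_width": opening from 0.0 (shut) to 1.0 (fully open); "grip_force": force on a finger pad.
Only numpy, scipy, OpenCV 4.12 (cv2) and the standard library are available. Lean on these libraries where they do the work, as an engineer would, in place of code of your own. Each camera call takes 0.05 s, during which the arm holds its last target. There are 200 camera calls.

## Working session

There is one attempt and no reset: what is moved stays moved. The work goes in short steps, Python scripts to look and compute and a shell command to move; the robot and the scene stay as the last step left them, time stands still between calls to the robot, and variables do not carry over. Pictures are saved under pics/ and viewed, at most 10 in all, crops included, and the job is handed in when it is done.

```bash
mkdir -p pics; cat > h.py <<'E'
import numpy as np,cv2
from rig import ctrl,snapshot,nets
from scipy.spatial.transform import Rotation as R
def cam(s,st=None):
    f=240/np.tan(np.radians(s["vfov"])/2)
    if "rvec" in s:
        Rm=R.from_rotvec(np.ravel(s["rvec"])).as_matrix();C=-Rm.T@np.ravel(s["tvec"]);return f,Rm.T,C
    T=np.array(s["hand_eye"]);A=R.from_rotvec(st["tool_rot"]).as_matrix()
    return f,A@T[:3,:3],A@T[:3,3]+np.array(st["tool_pos"])
def ray(s,rc,st=None):
    f,M,C=cam(s,st);r,c=rc
    return C,M@np.array([(c-s["cx"])/f,(r-s["cy"])/f,1])
def atz(s,rc,z,st=None):
    C,d=ray(s,rc,st);return C+d*(z-C[2])/d[2]
def dep(s,rc,st=None):
    C,d=ray(s,rc,st);r,c=map(int,np.round(rc));p=s["z_map"][r-1:r+2,c-1:c+2];p=p[p>0]
    return C+d*np.median(p) if p.size else None
def save(s,n): cv2.imwrite("pics/"+n+".png",s["image"][:,:,::-1])
E
python3 - <<'E'
from h import *
np.set_printoptions(precision=4,suppress=True)
st=ctrl.observe();print(st["tool_pos"],st["tool_rot"],st["t"],st["grip_width"])
Z=dict(puller=0,tang_root=.076,fork=.076,crank_axis=.146,crank_knob=.146,tool_handle=.075,handle_grip=.075,tray=0)
for n in("top","side"):
    s=snapshot(n);save(s,n+"0");print(n,cam(s)[2])
    for q,z in Z.items():
        for d in nets.spot_point(s,q)[:1]:
            print(q,round(d["p"],2),np.round(d["location"]),atz(s,d["location"],z),dep(s,d["location"]))
E
```

```text
[ 0.2503 -0.5992  0.2493] [-3.0784 -0.6173  0.0005] 0.0 1.000316059464286
top [0.384  0.1049 0.951 ]
puller 0.91 [267. 319.] [0.5153 0.134  0.    ] [0.511 0.133 0.031]
tang_root 0.68 [295. 244.] [0.4039 0.2553 0.076 ] [0.4038 0.2543 0.0824]
fork 0.65 [290. 253.] [0.4185 0.241  0.076 ] [0.4182 0.24   0.0828]
crank_axis 0.86 [227. 392.] [0.6118 0.0251 0.146 ] [0.6195 0.0224 0.1188]
crank_knob 0.6 [227. 394.] [0.6133 0.0214 0.146 ] [0.621  0.0186 0.1189]
tool_handle 0.64 [286. 255.] [0.4267 0.24   0.075 ] [0.4257 0.2367 0.0964]
handle_grip 0.62 [278. 282.] [0.4608 0.1947 0.075 ] [0.4596 0.1932 0.0894]
tray 0.81 [213. 262.] [0.588  0.2955 0.    ] [0.5864 0.2941 0.0072]
side [ 0.602  -0.2811  0.8373]
puller 0.75 [275. 296.] [ 0.5168  0.1264 -0.    ] [0.5198 0.1122 0.0292]
tang_root 0.83 [177. 235.] [0.4066 0.2556 0.076 ] [0.4084 0.2506 0.0831]
fork 0.97 [184. 242.] [0.4207 0.2432 0.076 ] [0.4258 0.2283 0.0975]
crank_axis 0.75 [309. 353.] [0.6107 0.0137 0.146 ] [0.611  0.0238 0.1223]
crank_knob 0.84 [314. 389.] [0.6567 0.0105 0.146 ] [0.6558 0.0056 0.1576]
tool_handle 0.76 [186. 242.] [0.4198 0.241  0.075 ] [0.4249 0.2263 0.0965]
handle_grip 0.89 [212. 264.] [0.4621 0.1948 0.075 ] [0.465  0.1849 0.0909]
tray 0.56 [194. 339.] [0.574  0.2885 0.    ] [0.5742 0.284  0.0066]
```

View pics/top0.png

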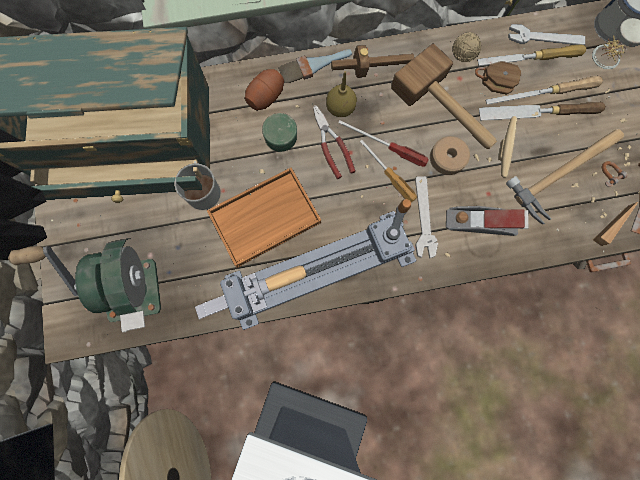

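View pics/side0.png

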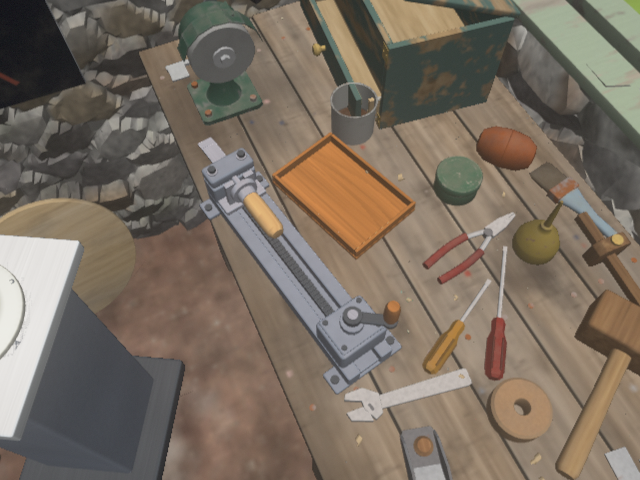

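Both pictures agree. The puller runs from the clamp at top px (237,297) to the crank at (392,232). The knob is at about (405,207) in top and (392,314) in side, and the tray lies on the far side. I'll refine the knob, axis, handle and tray positions next.

```bash
python3 - <<'E'
from h import *
np.set_printoptions(precision=4,suppress=True)
rays={}
for n in("top","side"):
    s=snapshot(n)
    for q in("crank_knob","tray","tool_handle"):
        for d in nets.cut_out(s,q)[:1]:
            m=d["region"]; f,M,C=cam(s)
            r,c=np.nonzero(m&(s["z_map"]>0));z=s["z_map"][r,c]
            P=C+(np.stack([(c-s["cx"])/f*z,(r-s["cy"])/f*z,z],1))@M.T
            print(n,q,round(d["p"],2),m.sum(),np.median(P,0),np.percentile(P[:,2],[5,50,95]))
            if q=="crank_knob": print("  ",P[P[:,2]>.155].mean(0) if (P[:,2]>.155).any() else None,(P[:,2]>.155).sum())
            if q=="tool_handle":
                h=P[(P[:,2]>.08)]; print("  ",h.min(0),h.max(0))
            if q=="tray":
                T=cv2.minAreaRect((P[:,:2]*1000).astype(np.float32));print("  ",T)
E
```

```text
top crank_knob 0.5 125 [0.6551 0.017  0.1601] [0.1347 0.1601 0.166 ]
   [0.6581 0.0164 0.1626] 79
top tray 0.87 6103 [0.5808 0.2877 0.0076] [0.0044 0.0076 0.0272]
   ((579.4902954101562, 287.0211181640625), (140.88665771484375, 212.499755859375), 47.88422775268555)
top tool_handle 0.7 861 [0.4525 0.2    0.0879] [0.0731 0.0879 0.0958]
   [0.4078 0.1535 0.08  ] [0.4947 0.2495 0.1023]
side crank_knob 0.54 300 [0.6589 0.0072 0.159 ] [0.1329 0.159  0.1664]
   [0.6598 0.0101 0.1627] 185
side tray 0.56 9496 [0.5822 0.2829 0.0078] [0.0044 0.0078 0.0271]
   ((578.9329223632812, 294.4881286621094), (158.85440063476562, 228.92344665527344), 47.76861572265625)
side tool_handle 0.94 1384 [0.4504 0.1972 0.0877] [0.0718 0.0877 0.0955]
   [0.4047 0.1491 0.0801] [0.4955 0.2478 0.1004]
```

```bash
python3 -m crank '[{"tx":0.6,"ty":0.9,"wz":1},{"tx":0.6,"ty":0.9,"wz":1},{"tx":0.6,"ty":0.9,"wz":1},{"tx":0.6,"ty":0.9,"wz":1},{"tx":0.6,"ty":0.9,"wz":1},{"tx":0.6,"ty":0.9,"wz":1},{"tx":0.6,"ty":0.9,"wz":1},{"tx":0.6,"ty":0.9,"wz":1},{"tx":0.6,"ty":0.9,"wz":1},{"tx":0.6,"ty":0.9,"wz":1}]' 30
```

```text
schema error: expected keys tx, ty, tz, wx, wy, wz, fingers
```

```bash
python3 -m crank '[{"tx":0.6,"ty":0.9,"tz":0,"wx":0,"wy":0,"wz":1,"fingers":1},{"tx":0.6,"ty":0.9,"tz":0,"wx":0,"wy":0,"wz":1,"fingers":1},{"tx":0.6,"ty":0.9,"tz":0,"wx":0,"wy":0,"wz":1,"fingers":1},{"tx":0.6,"ty":0.9,"tz":0,"wx":0,"wy":0,"wz":1,"fingers":1},{"tx":0.6,"ty":0.9,"tz":0,"wx":0,"wy":0,"wz":1,"fingers":1},{"tx":0.6,"ty":0.9,"tz":0,"wx":0,"wy":0,"wz":1,"fingers":1},{"tx":0.6,"ty":0.9,"tz":0,"wx":0,"wy":0,"wz":1,"fingers":1},{"tx":0.6,"ty":0.9,"tz":0,"wx":0,"wy":0,"wz":1,"fingers":1},{"tx":0.6,"ty":0.9,"tz":0,"wx":0,"wy":0,"wz":1,"fingers":1},{"tx":0.6,"ty":0.9,"tz":0,"wx":0,"wy":0,"wz":1,"fingers":1}]' 30
python3 -m crank '[{"tx":0.6,"ty":0.9,"tz":0,"wx":0,"wy":0,"wz":1,"fingers":0.8},{"tx":0.6,"ty":0.9,"tz":0,"wx":0,"wy":0,"wz":1,"fingers":0.8},{"tx":0.6,"ty":0.9,"tz":0,"wx":0,"wy":0,"wz":1,"fingers":0.8},{"tx":0.6,"ty":0.9,"tz":0,"wx":0,"wy":0,"wz":1,"fingers":0.8},{"tx":0.6,"ty":0.9,"tz":0,"wx":0,"wy":0,"wz":1,"fingers":0.8},{"tx":0.6,"ty":0.9,"tz":0,"wx":0,"wy":0,"wz":1,"fingers":0.8},{"tx":0.6,"ty":0.9,"tz":0,"wx":0,"wy":0,"wz":1,"fingers":0.8},{"tx":0.6,"ty":0.9,"tz":0,"wx":0,"wy":0,"wz":1,"fingers":0.8},{"tx":0.6,"ty":0.9,"tz":0,"wx":0,"wy":0,"wz":1,"fingers":0.8},{"tx":0.6,"ty":0.9,"tz":0,"wx":0,"wy":0,"wz":1,"fingers":0.8}]'
```

```text
t: 2.13
tool_pos: [0.4313, -0.3285, 0.2506]
tool_rot: [2.526, 1.866, -0.0]
contact_force: [0.6, 0.6, 0.7]
grip_width: 1.0
grip_force: 0.0
t: 2.97
tool_pos: [0.6114, -0.0587, 0.2504]
tool_rot: [1.501, 2.759, -0.0]
contact_force: [0.5, 0.1, 0.2]
grip_width: 0.799
grip_force: 0.0
```

```bash
python3 -m crank '[{"tx":0.2,"ty":0.8,"tz":0,"wx":0,"wy":0,"wz":0.85,"fingers":0.8},{"tx":0.2,"ty":0.4,"tz":0,"wx":0,"wy":0,"wz":0.85,"fingers":0.8},{"tx":0,"ty":0,"tz":0,"wx":0,"wy":0,"wz":0,"fingers":0.8}]'
python3 - <<'E'
from h import *
np.set_printoptions(precision=4,suppress=True)
st=ctrl.observe();s=snapshot("wrist");save(s,"w1")
for q,z in dict(crank_knob=.146,crank_axis=.146).items():
    for d in nets.spot_point(s,q)[:1]: print(q,d["p"],d["location"],atz(s,d["location"],z,st))
for d in nets.cut_out(s,"crank_knob")[:1]:
    m=d["region"]; f,M,C=cam(s,st)
    r,c=np.nonzero(m&(s["z_map"]>0));z=s["z_map"][r,c]
    P=C+(np.stack([(c-s["cx"])/f*z,(r-s["cy"])/f*z,z],1))@M.T
    t=P[P[:,2]>.158];print(d["p"],d["location"],len(t),(t.max(0)+t.min(0))/2,np.ptp(t,axis=0))
E
```

```text
t: 3.22
tool_pos: [0.6233, -0.0187, 0.2506]
tool_rot: [-1.285, -2.866, -0.005]
contact_force: [0.3, 0.3, 0.6]
grip_width: 0.804
grip_force: 0.0
crank_knob 0.73 [247.7, 396.5] [0.6624 0.0153 0.146 ]
crank_axis 0.84 [196.7, 344.3] [0.6112 0.0175 0.146 ]
0.7 [248.0, 392.1] 574 [0.6603 0.014  0.1616] [0.0181 0.0176 0.007 ]
```

View pics/w1.png

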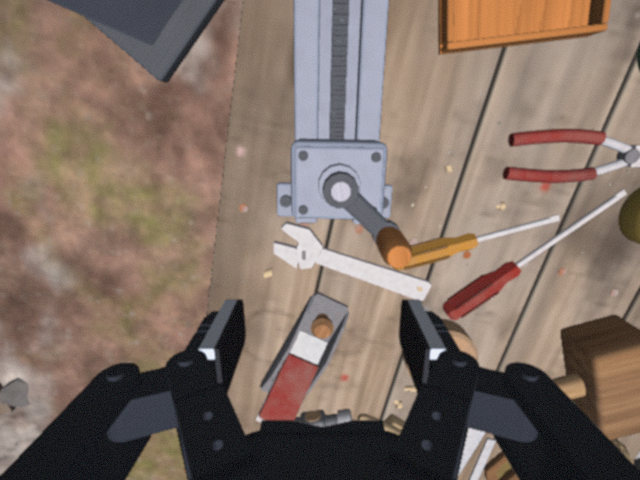

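The wrist view shows the puller running straight up the image, so the yaw is right. The knob is at (395,248) and the hub at (341,190). Knob ≈ (0.660, 0.0145), axis ≈ (0.611, 0.018). Next I go down over the knob and grip it.

```bash
python3 -m crank '[{"tx":0.6,"ty":0.55,"tz":0,"wx":0,"wy":0,"wz":0,"fingers":0.7},{"tx":0.62,"ty":0.55,"tz":0,"wx":0,"wy":0,"wz":0,"fingers":0.7},{"tx":0,"ty":0,"tz":-0.8,"wx":0,"wy":0,"wz":0,"fingers":0.7},{"tx":0,"ty":0,"tz":-0.8,"wx":0,"wy":0,"wz":0,"fingers":0.7},{"tx":0,"ty":0,"tz":-0.8,"wx":0,"wy":0,"wz":0,"fingers":0.7},{"tx":0,"ty":0,"tz":-0.8,"wx":0,"wy":0,"wz":0,"fingers":0.7},{"tx":0,"ty":0,"tz":-0.15,"wx":0,"wy":0,"wz":0,"fingers":0.7},{"tx":0,"ty":0,"tz":0,"wx":0,"wy":0,"wz":0,"fingers":0.7}]' 40
python3 -m crank '[{"tx":0,"ty":0,"tz":0,"wx":0,"wy":0,"wz":0,"fingers":0},{"tx":0,"ty":0,"tz":0,"wx":0,"wy":0,"wz":0,"fingers":0},{"tx":0,"ty":0,"tz":0,"wx":0,"wy":0,"wz":0,"fingers":0},{"tx":0,"ty":0,"tz":0,"wx":0,"wy":0,"wz":0,"fingers":0},{"tx":0,"ty":0,"tz":0,"wx":0,"wy":0,"wz":0,"fingers":0},{"tx":0,"ty":0,"tz":0,"wx":0,"wy":0,"wz":0,"fingers":0},{"tx":0,"ty":0,"tz":0,"wx":0,"wy":0,"wz":0,"fingers":0}]'
```

```text
t: 4.08
tool_pos: [0.6578, 0.0071, 0.148]
tool_rot: [-1.301, -2.856, 0.004]
contact_force: [-0.4, -1.1, 0.1]
grip_width: 0.699
grip_force: 0.0
t: 4.67
tool_pos: [0.6609, 0.0095, 0.1521]
tool_rot: [1.297, 2.857, 0.003]
contact_force: [1.2, 0.1, 6.5]
grip_width: 0.23
grip_force: 39.1
```

```bash
python3 -m crank '[{"tx":-0.13,"ty":-0.415,"tz":0.1,"wx":0,"wy":0,"wz":0,"fingers":0},{"tx":-0.235,"ty":-0.365,"tz":0,"wx":0,"wy":0,"wz":0,"fingers":0},{"tx":-0.32,"ty":-0.295,"tz":0,"wx":0,"wy":0,"wz":0,"fingers":0},{"tx":-0.385,"ty":-0.2,"tz":0,"wx":0,"wy":0,"wz":0,"fingers":0}]' 60
```

```text
t: 5.0
tool_pos: [0.6303, -0.0304, 0.1526]
tool_rot: [1.298, 2.854, 0.006]
contact_force: [10.5, 0.3, -11.4]
grip_width: 0.22
grip_force: 61.7
```

```bash
python3 -m crank '[{"tx":-0.425,"ty":-0.095,"tz":-0.05,"wx":0,"wy":0,"wz":0,"fingers":0},{"tx":-0.435,"ty":0.02,"tz":0,"wx":0,"wy":0,"wz":0,"fingers":0},{"tx":-0.415,"ty":0.13,"tz":0,"wx":0,"wy":0,"wz":0,"fingers":0},{"tx":-0.365,"ty":0.235,"tz":0,"wx":0,"wy":0,"wz":0,"fingers":0}]' 60
```

```text
t: 5.33
tool_pos: [0.5809, -0.0239, 0.1524]
tool_rot: [1.301, 2.851, 0.0]
contact_force: [9.7, -4.1, -3.7]
grip_width: 0.223
grip_force: 62.5
```

```bash
python3 -m crank '[{"tx":-0.295,"ty":0.32,"tz":0,"wx":0,"wy":0,"wz":0,"fingers":0},{"tx":-0.2,"ty":0.385,"tz":0,"wx":0,"wy":0,"wz":0,"fingers":0},{"tx":-0.095,"ty":0.425,"tz":0,"wx":0,"wy":0,"wz":0,"fingers":0},{"tx":0.02,"ty":0.435,"tz":0,"wx":0,"wy":0,"wz":0,"fingers":0}]' 60
```

```text
t: 5.67
tool_pos: [0.5616, 0.0217, 0.1522]
tool_rot: [1.303, 2.854, -0.01]
contact_force: [1.2, -10.4, 4.2]
grip_width: 0.221
grip_force: 63.5
```

```bash
python3 -m crank '[{"tx":0.13,"ty":0.415,"tz":0,"wx":0,"wy":0,"wz":0,"fingers":0},{"tx":0.235,"ty":0.365,"tz":0,"wx":0,"wy":0,"wz":0,"fingers":0},{"tx":0.32,"ty":0.295,"tz":0,"wx":0,"wy":0,"wz":0,"fingers":0},{"tx":0.385,"ty":0.2,"tz":0,"wx":0,"wy":0,"wz":0,"fingers":0}]' 60
```

```text
t: 6.0
tool_pos: [0.5916, 0.0621, 0.1521]
tool_rot: [-1.3, -2.859, 0.012]
contact_force: [-7.2, -8.3, 10.8]
grip_width: 0.218
grip_force: 64.3
```

```bash
python3 -m crank '[{"tx":0.425,"ty":0.095,"tz":0.05,"wx":0,"wy":0,"wz":0,"fingers":0},{"tx":0.435,"ty":-0.02,"tz":0,"wx":0,"wy":0,"wz":0,"fingers":0},{"tx":0.415,"ty":-0.13,"tz":0,"wx":0,"wy":0,"wz":0,"fingers":0},{"tx":0.365,"ty":-0.235,"tz":0,"wx":0,"wy":0,"wz":0,"fingers":0}]' 60
```

```text
t: 6.33
tool_pos: [0.6386, 0.058, 0.1523]
tool_rot: [-1.292, -2.856, 0.005]
contact_force: [-10.1, 2.6, 3.2]
grip_width: 0.223
grip_force: 63.5
```

```bash
python3 -m crank '[{"tx":0.295,"ty":-0.32,"tz":0,"wx":0,"wy":0,"wz":0,"fingers":0},{"tx":0.2,"ty":-0.385,"tz":0,"wx":0,"wy":0,"wz":0,"fingers":0},{"tx":0.095,"ty":-0.425,"tz":0,"wx":0,"wy":0,"wz":0,"fingers":0},{"tx":-0.02,"ty":-0.435,"tz":0,"wx":0,"wy":0,"wz":0,"fingers":0}]' 60
```

```text
t: 6.67
tool_pos: [0.6607, 0.0084, 0.1525]
tool_rot: [1.298, 2.859, 0.003]
contact_force: [2.7, 0.8, -5.2]
grip_width: 0.218
grip_force: 62.4
```

The resistance dropped from about 10 N to about 1.2 N, so the handle has let go. I stop winding, open the fingers, rise and look.

```bash
python3 -m crank '[{"tx":0,"ty":0,"tz":0,"wx":0,"wy":0,"wz":0,"fingers":0.7},{"tx":0,"ty":0,"tz":0,"wx":0,"wy":0,"wz":0,"fingers":0.7},{"tx":0,"ty":0,"tz":0,"wx":0,"wy":0,"wz":0,"fingers":0.7},{"tx":0,"ty":0,"tz":0.8,"wx":0,"wy":0,"wz":0,"fingers":0.7},{"tx":0,"ty":0,"tz":1,"wx":0,"wy":0,"wz":0,"fingers":0.7},{"tx":0,"ty":0,"tz":1,"wx":0,"wy":0,"wz":0,"fingers":0.7},{"tx":-0.8,"ty":0.5,"tz":0,"wx":0,"wy":0,"wz":0,"fingers":0.7},{"tx":-0.8,"ty":0.5,"tz":0,"wx":0,"wy":0,"wz":0,"fingers":0.7},{"tx":-0.8,"ty":0.5,"tz":0,"wx":0,"wy":0,"wz":0,"fingers":0.7},{"tx":0,"ty":0,"tz":0,"wx":0,"wy":0,"wz":0,"fingers":0.7}]' 60
cat > loc.py <<'E'
from h import *
import sys
np.set_printoptions(precision=4,suppress=True)
st=ctrl.observe();s=snapshot("wrist");save(s,sys.argv[1])
for q in("tool_handle","handle_grip","fork","tang_root"):
    for d in nets.spot_point(s,q)[:1]: print(q,d["p"],d["location"],atz(s,d["location"],.075,st))
for d in nets.cut_out(s,"tool_handle")[:1]:
    m=d["region"]; f,M,C=cam(s,st)
    r,c=np.nonzero(m&(s["z_map"]>0));z=s["z_map"][r,c]
    P=C+(np.stack([(c-s["cx"])/f*z,(r-s["cy"])/f*z,z],1))@M.T
    P=P[(P[:,2]>.06)]
    (cx,cy),sz,a=cv2.minAreaRect((P[:,:2]*1000).astype(np.float32));print(d["p"],cx,cy,sz,a,np.percentile(P[:,2],[5,50,99]))
E
python3 loc.py w2
```

```text
t: 7.5
tool_pos: [0.5822, 0.06, 0.2378]
tool_rot: [-1.285, -2.865, 0.001]
contact_force: [-0.9, 0.8, -0.6]
grip_width: 0.699
grip_force: 0.0
0.95 496.7415466308594 148.71456909179688 (28.750946044921875, 77.35276794433594) 40.31767654418945 [0.0791 0.0866 0.0899]
```

View pics/w2.png

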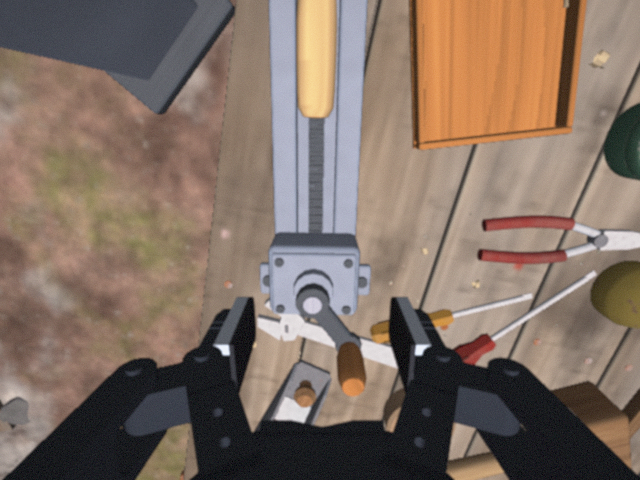

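The handle is still level on the tang (top at 0.09 m). Its butt is at px (316,115), about (0.522, 0.119) in the world. I'll move closer for a full view.

```bash
python3 -m crank '[{"tx":-0.8,"ty":0.75,"tz":0,"wx":0,"wy":0,"wz":0,"fingers":0.8},{"tx":-0.8,"ty":0.75,"tz":0,"wx":0,"wy":0,"wz":0,"fingers":0.8},{"tx":-0.6,"ty":0.7,"tz":0,"wx":0,"wy":0,"wz":0,"fingers":0.8},{"tx":0,"ty":0,"tz":0,"wx":0,"wy":0,"wz":0,"fingers":0.8},{"tx":0,"ty":0,"tz":0,"wx":0,"wy":0,"wz":0,"fingers":0.8}]' 30
python3 loc.py w3
```

```text
t: 8.22
tool_pos: [0.5209, 0.1215, 0.2371]
tool_rot: [1.294, 2.862, 0.0]
contact_force: [0.8, -0.6, 0.3]
grip_width: 0.802
grip_force: 0.0
tool_handle 0.71 [93.1, 322.0] [0.4537 0.1981 0.075 ]
handle_grip 0.98 [175.6, 323.1] [0.4951 0.1523 0.075 ]
fork 0.78 [93.5, 325.8] [0.456  0.1998 0.075 ]
0.57 487.5614929199219 159.25259399414062 (41.573577880859375, 103.72770690917969) 39.99696731567383 [0.0794 0.0872 0.0969]
```

View pics/w3.png

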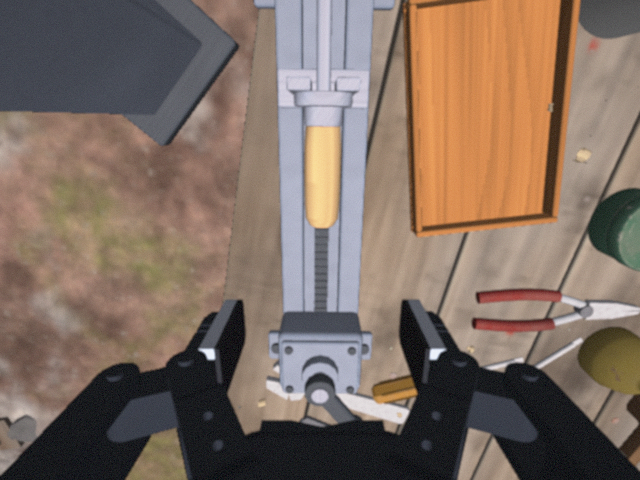

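The handle is centred at px (322,175) with its collar at (322,100), and the fork is touching the collar. It is still on the tang. Grip point ≈ (0.4935, 0.153).

```bash
python3 -m crank '[{"tx":-0.46,"ty":0.52,"tz":-0.5,"wx":0,"wy":0,"wz":0,"fingers":0.8},{"tx":-0.46,"ty":0.53,"tz":-0.8,"wx":0,"wy":0,"wz":0,"fingers":0.8},{"tx":0,"ty":0,"tz":-0.8,"wx":0,"wy":0,"wz":0,"fingers":0.8},{"tx":0,"ty":0,"tz":-0.8,"wx":0,"wy":0,"wz":0,"fingers":0.8},{"tx":0,"ty":0,"tz":-0.8,"wx":0,"wy":0,"wz":0,"fingers":0.8},{"tx":0,"ty":0,"tz":-0.8,"wx":0,"wy":0,"wz":0,"fingers":0.8},{"tx":0,"ty":0,"tz":-0.8,"wx":0,"wy":0,"wz":0,"fingers":0.8},{"tx":0,"ty":0,"tz":0,"wx":0,"wy":0,"wz":0,"fingers":0.8},{"tx":0,"ty":0,"tz":0,"wx":0,"wy":0,"wz":0,"fingers":0.8}]' 30
```

```text
t: 9.27
tool_pos: [0.493, 0.1514, 0.077]
tool_rot: [-1.298, -2.858, 0.002]
contact_force: [0.2, -0.5, 0.8]
grip_width: 0.799
grip_force: 0.0
```

```bash
python3 -m crank '[{"tx":0,"ty":0,"tz":0,"wx":0,"wy":0,"wz":0,"fingers":0.45},{"tx":0,"ty":0,"tz":0,"wx":0,"wy":0,"wz":0,"fingers":0.4},{"tx":0,"ty":0,"tz":0,"wx":0,"wy":0,"wz":0,"fingers":0.3},{"tx":0,"ty":0,"tz":0,"wx":0,"wy":0,"wz":0,"fingers":0.2},{"tx":0,"ty":0,"tz":0,"wx":0,"wy":0,"wz":0,"fingers":0},{"tx":0,"ty":0,"tz":0,"wx":0,"wy":0,"wz":0,"fingers":0},{"tx":0,"ty":0,"tz":0,"wx":0,"wy":0,"wz":0,"fingers":0}]' 30
```

```text
t: 9.85
tool_pos: [0.4948, 0.1518, 0.0787]
tool_rot: [1.298, 2.859, 0.002]
contact_force: [1.6, -0.9, 5.5]
grip_width: 0.323
grip_force: 35.7
```

```bash
python3 -m crank '[{"tx":0.16,"ty":-0.185,"tz":0,"wx":0,"wy":0,"wz":0,"fingers":0},{"tx":0.16,"ty":-0.185,"tz":0,"wx":0,"wy":0,"wz":0,"fingers":0},{"tx":0.16,"ty":-0.185,"tz":0,"wx":0,"wy":0,"wz":0,"fingers":0},{"tx":0.16,"ty":-0.185,"tz":0,"wx":0,"wy":0,"wz":0,"fingers":0},{"tx":0.16,"ty":-0.185,"tz":0,"wx":0,"wy":0,"wz":0,"fingers":0},{"tx":0.16,"ty":-0.185,"tz":0,"wx":0,"wy":0,"wz":0,"fingers":0},{"tx":0,"ty":0,"tz":0,"wx":0,"wy":0,"wz":0,"fingers":0}]' 40
```

```text
t: 10.43
tool_pos: [0.5237, 0.1161, 0.0774]
tool_rot: [1.303, 2.858, -0.001]
contact_force: [0.2, -0.3, -2.0]
grip_width: 0.318
grip_force: 39.7
```

The handle is off the tang, with only its weight (about 2 N) left in the fingers. Next I lift it and carry it to the tray.

```bash
python3 -m crank '[{"tx":0,"ty":0,"tz":0.6,"wx":0,"wy":0,"wz":0,"fingers":0},{"tx":0,"ty":0,"tz":0.9,"wx":0,"wy":0,"wz":0,"fingers":0},{"tx":0,"ty":0,"tz":0.9,"wx":0,"wy":0,"wz":0,"fingers":0},{"tx":0.28,"ty":0.8,"tz":0,"wx":0,"wy":0,"wz":0.2,"fingers":0},{"tx":0.28,"ty":0.8,"tz":0,"wx":0,"wy":0,"wz":0.2,"fingers":0},{"tx":0.28,"ty":0.8,"tz":0,"wx":0,"wy":0,"wz":0.2,"fingers":0},{"tx":0.28,"ty":0.8,"tz":0,"wx":0,"wy":0,"wz":0.2,"fingers":0},{"tx":0.28,"ty":0.8,"tz":0,"wx":0,"wy":0,"wz":0.2,"fingers":0},{"tx":0.28,"ty":0.8,"tz":0,"wx":0,"wy":0,"wz":0.2,"fingers":0},{"tx":0.28,"ty":0.8,"tz":0,"wx":0,"wy":0,"wz":0.2,"fingers":0}]' 50
python3 -m crank '[{"tx":0,"ty":0,"tz":-0.4,"wx":0,"wy":0,"wz":0,"fingers":0},{"tx":0,"ty":0,"tz":-0.8,"wx":0,"wy":0,"wz":0,"fingers":0},{"tx":0,"ty":0,"tz":-0.8,"wx":0,"wy":0,"wz":0,"fingers":0},{"tx":0,"ty":0,"tz":-0.6,"wx":0,"wy":0,"wz":0,"fingers":0},{"tx":0,"ty":0,"tz":0,"wx":0,"wy":0,"wz":0,"fingers":0},{"tx":0,"ty":0,"tz":0,"wx":0,"wy":0,"wz":0,"fingers":0}]'
```

```text
t: 11.27
tool_pos: [0.5812, 0.2875, 0.1494]
tool_rot: [-1.12, -2.935, 0.001]
contact_force: [0.0, 0.1, -2.1]
grip_width: 0.317
grip_force: 53.3
t: 11.77
tool_pos: [0.5802, 0.286, 0.0707]
tool_rot: [-1.12, -2.933, 0.003]
contact_force: [0.0, 0.6, -1.4]
grip_width: 0.316
grip_force: 53.2
```

```bash
python3 -m crank '[{"tx":0,"ty":0,"tz":-0.4,"wx":0,"wy":0,"wz":0,"fingers":0},{"tx":0,"ty":0,"tz":-0.4,"wx":0,"wy":0,"wz":0,"fingers":0},{"tx":0,"ty":0,"tz":-0.3,"wx":0,"wy":0,"wz":0,"fingers":0},{"tx":0,"ty":0,"tz":0,"wx":0,"wy":0,"wz":0,"fingers":0},{"tx":0,"ty":0,"tz":0,"wx":0,"wy":0,"wz":0,"fingers":0}]'
```

```text
t: 12.18
tool_pos: [0.5808, 0.2861, 0.0381]
tool_rot: [-1.121, -2.934, 0.002]
contact_force: [0.1, -0.7, -2.0]
grip_width: 0.314
grip_force: 53.2
```

Not touching yet, so a little lower, then release and rise.

```bash
python3 -m crank '[{"tx":0,"ty":0,"tz":-0.12,"wx":0,"wy":0,"wz":0,"fingers":0},{"tx":0,"ty":0,"tz":0,"wx":0,"wy":0,"wz":0,"fingers":0},{"tx":0,"ty":0,"tz":0,"wx":0,"wy":0,"wz":0,"fingers":0.45},{"tx":0,"ty":0,"tz":0,"wx":0,"wy":0,"wz":0,"fingers":0.6},{"tx":0,"ty":0,"tz":0,"wx":0,"wy":0,"wz":0,"fingers":0.6},{"tx":0,"ty":0,"tz":0,"wx":0,"wy":0,"wz":0,"fingers":0.6},{"tx":0,"ty":0,"tz":0.5,"wx":0,"wy":0,"wz":0,"fingers":0.6},{"tx":0,"ty":0,"tz":1,"wx":0,"wy":0,"wz":0,"fingers":0.6},{"tx":0,"ty":0,"tz":1,"wx":0,"wy":0,"wz":0,"fingers":0.6},{"tx":0,"ty":0,"tz":1,"wx":0,"wy":0,"wz":0,"fingers":0.6}]'
python3 -m crank '[{"tx":0.3,"ty":-0.8,"tz":0.9,"wx":0,"wy":0,"wz":0,"fingers":0.6},{"tx":0.3,"ty":-0.8,"tz":0.9,"wx":0,"wy":0,"wz":0,"fingers":0.6},{"tx":0.3,"ty":-0.8,"tz":0,"wx":0,"wy":0,"wz":0,"fingers":0.6},{"tx":0.3,"ty":-0.8,"tz":0,"wx":0,"wy":0,"wz":0,"fingers":0.6},{"tx":0,"ty":0,"tz":0,"wx":0,"wy":0,"wz":0,"fingers":0.6},{"tx":0,"ty":0,"tz":0,"wx":0,"wy":0,"wz":0,"fingers":0.6}]'
python3 loc.py w4
```

```text
t: 13.02
tool_pos: [0.5809, 0.2867, 0.1424]
tool_rot: [-1.12, -2.935, -0.0]
contact_force: [1.1, 0.8, -0.1]
grip_width: 0.594
grip_force: 0.0
t: 13.52
tool_pos: [0.6184, 0.1879, 0.1952]
tool_rot: [1.127, 2.931, -0.001]
contact_force: [-0.2, 0.5, 0.7]
grip_width: 0.605
grip_force: 0.0
tool_handle 0.85 [16.6, 387.1] [0.5395 0.3121 0.075 ]
handle_grip 0.8 [107.1, 382.1] [0.5773 0.2777 0.075 ]
fork 0.9 [41.7, 156.2] [0.4548 0.1983 0.075 ]Traceback (most recent call last):
  File "loc.py", line 12, in <module>
    (cx,cy),sz,a=cv2.minAreaRect((P[:,:2]*1000).astype(np.float32));print(d["p"],cx,cy,sz,a,np.percentile(P[:,2],[5,50,99]))
                                                                                            ~~~~~~~~~~~~~^^^^^^^^^^^^^^^^^^
    return _quantile_unchecked(
        a, q, axis, out, overwrite_input, method, keepdims, weights)
    return _ureduce(a,
                    func=_quantile_ureduce_func,
    ...<5 lines>...
                    overwrite_input=overwrite_input,
                    method=method)
    r = func(a, **kwargs)
    result = _quantile(arr,
                       quantiles=q,
    ...<2 lines>...
                       out=out,
                       weights=wgt)
    slices_having_nans = np.isnan(arr[-1, ...])
                                  ~~~^^^^^^^^^
IndexError: index -1 is out of bounds for axis 0 with size 0
```

View pics/w4.png

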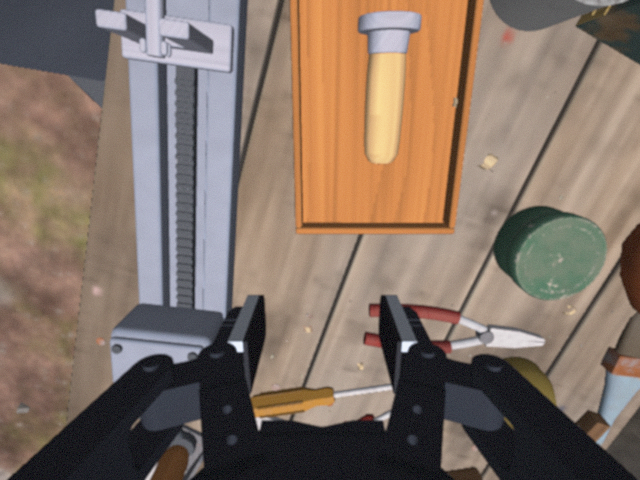

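The handle lies in the tray, collar at px (388,22) and butt at (382,160), well inside the walls, and the gripper is clear.

```bash
python3 -c "
from rig import ctrl
print(ctrl.job_done())"
```

```text
the job is handed in; nothing more can be done
None
```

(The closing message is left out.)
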